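Dry the mixing beaker: set it on the dryer's peg and key in the cycle

TASK

Take the steel mixing beaker out of the sloping drip rack and put it upside down over the dryer's upright peg, lowering it, not dropping it, until its rim rests flat on the deck. Then start the dryer by pressing its three keys one at a time, each fully down and let up again before the next: first the plus-shaped key, then the round key, then the long bar. Leave the beaker on its peg, and do not press any key before it is there or shift the bottle, the bur block or the plaster cast.

Things in the scene. Friction and masses are not known exactly. Their poses are not given: they have to be found in the camera images.
- beaker: Round steel beaker, outer diameter 50 mm, 80 mm tall, wall 3 mm, floor 4 mm, about 0.1 kg. Origin: centre of the outside of its closed bottom; +z along its axis to the open mouth, 80 mm away. It starts in the drip rack, mouth towards the rack's -x (the robot's side) and 40 degrees below level, closed bottom high. Upside down, +z points straight down
- rack: Drip rack, fixed: grey base plate 120 x 80 x 8 mm with two 8 mm steel rails 30 mm apart (centres), sloping 40 degrees up towards its +x, and a low stop bar at their lower end against which the beaker's rim rests. Origin at the centre of its underside; +z up. The rails lie under the beaker, so its sides are free for the fingers
- dryer: White beaker dryer, fixed: cabinet 200 mm (x) x 260 mm (y), flat deck 45 mm above the bench; origin at the centre of its underside, +z up. The peg stands on its +y half; the three keys stand in a row along its x, 60 mm apart, on its -y half, 65 mm from its middle. Which key is in which place varies
- peg_foot (a point): Foot of the drying peg: the point on the dryer's deck at the peg's axis, 45 mm above the bench. Axes as the dryer's. The peg is an upright steel pin 26 mm in diameter and 60 mm tall, narrowing to 16 mm over its last 14 mm. Seated, the beaker's closed bottom is 80 mm above this point
- key_plus (a joint): How far the plus-shaped key is pressed: 0 up, 0.006 m fully down, moving straight down; full travel takes 5 N and a spring returns it
- pin_plus (a joint): Indicator pin, 6 mm thick, in the corner of the plus-shaped key's housing: it stands 4 mm proud (0), sinks with the key the first time that is pressed (to about 0.006 m) and stays down. Nothing to handle
- key_plus_top (a point): Centre of the top of the plus-shaped key, white plastic, two crossed bars, each 36 x 13 mm, in a black housing 50 x 56 mm; with the key up this is 18 mm above the dryer's deck (63 mm above the bench) and 10 mm above the housing; +z up, axes as the dryer's
- key_round (a joint): How far the round key is pressed: 0 up, 0.006 m fully down, moving straight down; full travel takes 5 N and a spring returns it
- pin_round (a joint): Indicator pin, 6 mm thick, in the corner of the round key's housing: it stands 4 mm proud (0), sinks with the key the first time that is pressed (to about 0.006 m) and stays down. Nothing to handle
- key_round_top (a point): Centre of the top of the round key, white plastic, a disc 30 mm in diameter, in a black housing 50 x 56 mm; with the key up this is 18 mm above the dryer's deck (63 mm above the bench) and 10 mm above the housing; +z up, axes as the dryer's
- key_bar (a joint): How far the long bar key is pressed: 0 up, 0.006 m fully down, moving straight down; full travel takes 5 N and a spring returns it
- pin_bar (a joint): Indicator pin, 6 mm thick, in the corner of the long bar key's housing: it stands 4 mm proud (0), sinks with the key the first time that is pressed (to about 0.006 m) and stays down. Nothing to handle
- key_bar_top (a point): Centre of the top of the long bar key, white plastic, a bar 44 mm x 15 mm, its length along the dryer's y, in a black housing 50 x 56 mm; with the key up this is 18 mm above the dryer's deck (63 mm above the bench) and 10 mm above the housing; +z up, axes as the dryer's
- tea_bottle: Bystander: green bottle, 66 mm across, 200 mm tall, loose; origin at the centre of its underside, +z up
- bur_block: Bystander: black block 60 x 90 x 30 mm with thin burs standing to 65 mm, loose; origin at the centre of its underside, +z up
- plaster_cast: Bystander: plaster dental cast 55 x 62 mm, 24 mm tall, loose; origin at the centre of its underside, +z up

How it is judged:
By the outcome, as a careful person would: the job done as asked, in the order asked, and still so for the second after the job is handed in, with the robot touching nothing.
It also fails if it takes over 58 s, if anything falls off the work surface, if the arm or the gripper's body presses on something with over 40 N, if the wrist force passes 120 N, or if a joint passes its speed limit or range.

ROBOT

A 6-joint arm with a two-finger parallel gripper is mounted at the origin on the work surface. World frame = base frame: x ahead of the robot, y to its left, z up, the work surface at z = 0. Lengths are in mm, angles in rad, forces in N, time in s.
With the tool pointing down it reaches from about 325 to 900 mm from the base axis. Payload 6.1 kg.
Tool frame: the origin (TCP) lies at the centre of the arm's flange, where the gripper is bolted on; the fingertips stand 173 mm ahead of it and the grasp point (between the pads) lies 155 mm ahead of it (arm.grip_depth is the distance from the TCP to the grasp point, in mm); z points along the fingers, y is the line along which they close (so a half turn about z gives the same grasp; the last joint's range is limited). The gripper opens to 85 mm and grips with 20 to 120 N. Pads are 22 mm wide; open, the fingers measure 114 mm over their backs; the gripper's body (76 mm by 85 mm) begins 54 mm behind the grasp point. The pads swing forward as they close: fully open they stand 13 mm farther back than shut.
Start: joints at [1.085, 0.22, 1.526, -0, 1.395, -0.126], TCP at [220.053, 584.974, 404.7] pointing down, gripper open.
Joint ranges: [-2.98, 2.98], [-0.91, 2.08], [0.09, 2.57], [-1.24, 4.39], [0.2, 2.65], [-2.68, 2.68]. Speed limits (rad/s): [2.57, 2.57, 3.01, 3.14, 3.14, 3.14].

INTERFACE

Orientations are given as a 3x3 rotation matrix whose columns are the frame's x, y, z axes.
In Python, from station import arm, jaws, kin, get_image, camera_params gives the robot as it stands. The module is installed in compiled form; this text tells all that it offers. Calls block until the motion is done:
- arm.move_ptp(position, orientation): joint-space move of the TCP to a pose.
- arm.move_straight(position, rot=None, vel=150): straight line of the TCP; rot=None keeps the orientation; vel is the mean speed in mm/s.
- arm.move_j(angles): joint-space move.
- jaws.grip(opening, force=None): finger opening in mm; force is the grip in N (None keeps the last); returns when the fingers have stopped.
- arm.wait(seconds).
- kin.inverse_kinematics(position, orientation): joint angles nearest the present ones, or None.
- arm.read_state(): the state.
- get_image(name): name is "scene" or "top"; returns (picture, depth): 384x512x3 uint8, red, green, blue; 384x512 float32, mm along the optical axis (not along the pixel's ray), 0 where there is no reading.
- camera_params(name): a dict with "fx", "fy", "cx", "cy" (pixels), "origin" and "orientation" of the camera in the world. Camera axes: x right, y up, looking along -z (the intrinsics and any distortion apply to the point x, -y, -z); pixel columns grow to the right and rows downward; lengths in mm; the calibration is good to about 2 mm. A picture is of the moment at which its call begins. camera_params takes no time and is no camera call.
A pose or a line that the arm cannot do raises arm.IKError and nothing moves.
- arm.close_job(): hands the job in; it is judged then, once.
The state is a dict: "clock": time; "q": joint angles; "dq": joint speeds; "tau": joint torques, N m; "position": TCP position; "ee_rot": TCP orientation; "wrist_force": force on the tool from outside, world axes, zero at the start; "moment": the same for the moment, N m; "width": finger opening in mm; "finger_force": force on a finger pad.
Only numpy, scipy, OpenCV 4.12 (cv2) and the standard library are available. Lean on these libraries where they do the work, as an engineer would, in place of code of your own. Each camera call takes 0.05 s, during which the arm holds its last target. There are 200 camera calls.

## Working session

There is one attempt and no reset: what is moved stays moved. The work goes in short steps, each a Python script; the robot and the scene stay as the last script left them, time stands still between calls to the robot, and variables do not carry over. Pictures are saved under pics/ and viewed, at most 10 in all, crops included, and the job is handed in when it is done.

```bash
mkdir -p pics
python3 - <<'E'
from station import arm,jaws,kin,get_image,camera_params
import cv2,numpy as np
for n in("scene","top"):
    p,d=get_image(n); cv2.imwrite(f"pics/{n}0.png",p[...,::-1]); np.savez(f"{n}0.npz",p=p,d=d)
    print(n,camera_params(n),(d>0).mean())
print(arm.read_state())
E
```

```text
scene {'fx': 416.302514439567, 'fy': 416.302514439567, 'cx': 251.9314229623833, 'cy': 200.13039359720432, 'origin': array([1467.0253489 ,  -29.92344604, 1010.80403507]), 'orientation': array([[ 0.07548789, -0.68781937,  0.72194605],
       [ 0.99692177,  0.06743664, -0.03999093],
       [-0.02117908,  0.72274257,  0.69079276]])} 0.9958445231119791
top {'fx': 455.71043257283793, 'fy': 455.71043257283793, 'cx': 250.38479841500802, 'cy': 191.625293190314, 'origin': array([ 344.47541372,   -9.26385901, 1226.12894347]), 'orientation': array([[ 0.01586606,  0.98371975, -0.1790076 ],
       [-0.99969988,  0.01226483, -0.02120661],
       [-0.01866586,  0.17929034,  0.98361911]])} 0.996307373046875
{'clock': 0.1, 'q': array([ 1.08489516e+00,  2.21193714e-01,  1.52752691e+00,  1.74805874e-05,
        1.39472433e+00, -1.26083878e-01]), 'dq': array([-0.00115248, -0.0005278 , -0.00210519,  0.00031971,  0.00161255,
        0.00097776]), 'tau': array([ 8.60534965e-04, -4.98249364e+01, -3.90543187e+01, -1.48252143e-04,
        5.83149347e-03, -3.27264172e-05]), 'position': array([219.93805331, 584.75546504, 403.66359364]), 'ee_rot': array([[-9.35959978e-01,  3.52105303e-01, -8.80249658e-04],
       [ 3.52106315e-01,  9.35958592e-01, -1.62986197e-03],
       [ 2.49994189e-04, -1.83542703e-03, -9.99998284e-01]]), 'wrist_force': array([-0.07153894, -0.56373317,  0.38418286]), 'moment': array([ 0.03759696, -0.00975226,  0.02220955]), 'finger_force': 0.0, 'width': 85.34852853361048}
```

View pics/scene0.png

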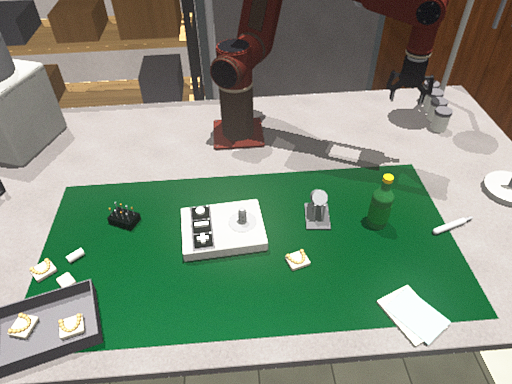

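View pics/top0.png

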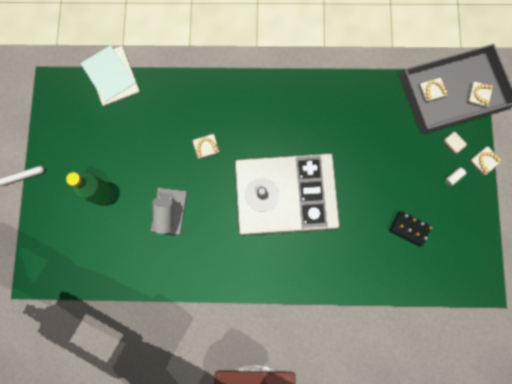

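The scene view shows the rack with the beaker at about (318,208), the bottle at (381,205) and the dryer at (223,230). In the top view the beaker is at (165,212) and the peg at (262,193). The keys are plus (310,168), bar (312,190) and round (314,213). Next I'll measure these from depth and rays.

```bash
cat > h.py <<'E'
import numpy as np,cv2
from station import arm,jaws,kin,get_image,camera_params
def cloud(n,d):
    c=camera_params(n); v,u=np.mgrid[:384,:512]
    P=np.stack([(u-c["cx"])/c["fx"]*d,-(v-c["cy"])/c["fy"]*d,-d],-1)
    return P@c["orientation"].T+c["origin"]
def ray(n,uv,z):
    c=camera_params(n); uv=np.atleast_2d(uv).astype(float)
    r=np.stack([(uv[:,0]-c["cx"])/c["fx"],-(uv[:,1]-c["cy"])/c["fy"],-np.ones(len(uv))],-1)@c["orientation"].T
    return c["origin"]+r*((z-c["origin"][2])/r[:,2])[:,None]
E
python3 - <<'E'
from h import *
np.set_printoptions(precision=1,suppress=True)
z=np.load("top0.npz");p,d=z["p"],z["d"];W=cloud("top",d)
hsv=cv2.cvtColor(p,cv2.COLOR_RGB2HSV)
# dryer
box=np.zeros((384,512),np.uint8);box[145:245,225:350]=1
m=((box>0)&(W[...,2]>25)).astype(np.uint8)
m2=((box>0)&((hsv[...,1]<90))).astype(np.uint8)
print("table z",np.median(W[100:130,250:350,2]),"deck z",np.median(W[205:225,245:290,2]))
for mm in(m,m2):
    c=max(cv2.findContours(mm,0,2)[0],key=cv2.contourArea)
    q=ray("top",cv2.boxPoints(cv2.minAreaRect(c)),45);print(q[:,:2],q[:,:2].mean(0),cv2.minAreaRect(ray("top",c[:,0],45)[:,:2].astype(np.float32)))
for n,(u0,u1,v0,v1) in dict(plus=(300,322,157,179),bar=(300,325,181,201),round=(302,327,203,225)).items():
    s=np.zeros_like(m);s[v0:v1,u0:u1]=1
    g=((s>0)&(p.min(-1)>140)).astype(np.uint8)
    k,l,st,ce=cv2.connectedComponentsWithStats(g);i=1+np.argmax(st[1:,4]);print(n,ce[i],st[i],ray("top",ce[i],63),"z",np.median(W[...,2][l==i]))
pk=W[150:240,235:290].reshape(-1,3);pk=pk[pk[:,2]>65];print("peg top",len(pk),pk.mean(0),pk[:,2].max())
for n in("top","scene"):
    z=np.load(n+"0.npz");p,d=z["p"],z["d"];W=cloud(n,d)
    A=W.reshape(-1,3)
    if n=="top": c0=ray("top",(168,212),8)[0];print("rack",c0)
    s=(np.abs(A[:,:2]-c0[:2])<100).all(1)
    R=A[s];col=p.reshape(-1,3)[s].astype(int)
    gray=(col.max(1)-col.min(1)<25)
    pl=R[gray&(R[:,2]>4)&(R[:,2]<13)];be=R[gray&(R[:,2]>25)]
    print(n,len(pl),len(be),cv2.minAreaRect(pl[:,:2].astype(np.float32)),be.min(0),be.max(0));np.save(f"be_{n}.npy",be)
z=np.load("top0.npz");p=z["p"];cv2.imwrite("pics/c1.png",np.hstack([cv2.resize(p[175:250,130:205,::-1],(400,400)),cv2.resize(np.load("scene0.npz")["p"][175:240,285:350,::-1],(400,400))]))
E
```

```text
table z 0.866608021800289 deck z 44.82362878841138
[[ 645.9   60.4]
 [ 667.2 -206. ]
 [ 466.3 -215.5]
 [ 445.4   42.9]] [556.2 -79.6] ((556.1566162109375, -79.11082458496094), (201.10528564453125, 261.09210205078125), 4.562055587768555)
[[ 648.7   64. ]
 [ 670.  -206.8]
 [ 463.6 -216.3]
 [ 442.6   46.2]] [556.2 -78.2] ((556.122314453125, -77.04948425292969), (206.69107055664062, 265.161865234375), 4.5890936851501465)
plus [309.6 167.5] [303 160  15  15 133] [[ 622.2 -137.9   63. ]] z 62.451548160948505
bar [311.4 190. ] [303 187  18   7 119] [[ 562.5 -142.3   63. ]] z 61.77964824490596
round [313.6 212.8] [308 207  12  13 122] [[ 502.9 -147.2   63. ]] z 62.15345642365219
peg top 117 [512.8 -12.3 297.8] 1226.1289434736398
rack [507.4 239.    8. ]
top 574 699 ((511.7161560058594, 237.303955078125), (80.6383285522461, 120.08956146240234), 83.18756103515625) [445.6 212.3  28. ] [542.1 266.  119. ]
scene 483 295 ((513.7324829101562, 237.90234375), (79.212158203125, 126.20491027832031), 83.56207275390625) [448.2 212.7  25.8] [544.8 259.1 117.4]
```

View pics/c1.png

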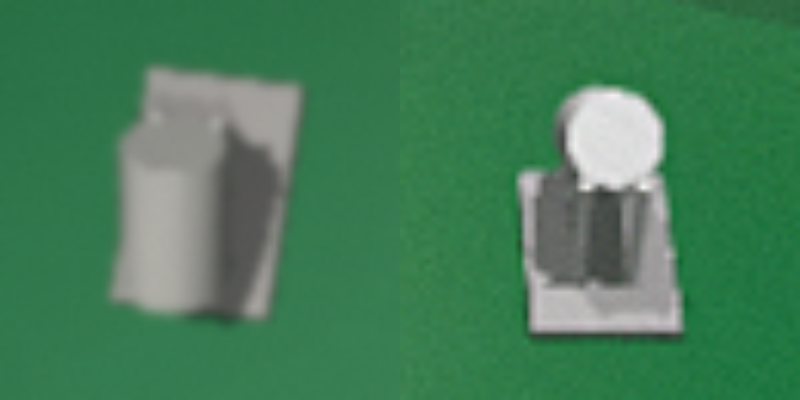

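The crop confirms the beaker on its rails, with the closed end up and away from the robot. The rack yaw is about -7° and the dryer's about 4.5°. Next I'll fit the beaker's axis and find the peg.

Run:
```python
from h import *
from scipy.optimize import least_squares
np.set_printoptions(precision=1,suppress=True)
e=np.deg2rad(40)
def ax(ps): return np.array([np.cos(ps)*np.cos(e),np.sin(ps)*np.cos(e),np.sin(e)])
for names in(("top",),("scene",),("top","scene")):
    B=np.vstack([np.load(f"be_{n}.npy") for n in names])
    def dd(x,P):
        a=ax(x[3]);r=P-x[:3];t=r@a;rad=np.linalg.norm(r-t[:,None]*a,axis=1)
        return np.hypot(np.maximum(rad-25,0),np.maximum(t,0))+ -np.minimum(np.maximum(25-rad,0),np.maximum(-t,0)), t
    f=lambda x:np.r_[dd(x,B)[0],(x[3]+.119)/.02]
    s=least_squares(f,[525,238,90,-.119],loss="soft_l1",f_scale=1)
    r,t=dd(s.x,B);a=ax(s.x[3]);print(names,"bottom",s.x,"mouth",s.x[:3]-80*a,"MAD",np.median(abs(r)),"tmin",np.percentile(t,[1,5]))
for n in("top","scene"):
    A=cloud(n,np.load(n+"0.npz")["d"]).reshape(-1,3)
    s=A[(abs(A[:,0]-515)<40)&(abs(A[:,1]+15)<50)&(A[:,2]>52)&(A[:,2]<112)]
    t=s[s[:,2]>102];print(n,"peg",len(s),s[:,2].max(),"top",t.mean(0),(t.min(0)+t.max(0))/2,"all",(s.min(0)+s.max(0))/2)
    s=s[s[:,2]<90]
    if len(s)>15:
        q=least_squares(lambda x:np.hypot(s[:,0]-x[0],s[:,1]-x[1])-13,[513,-15],loss="soft_l1");print("shaft",q.x,len(s),np.median(abs(q.fun)))
```

```text
('top',) bottom [522.4 236.8  97.6  -0.1] mouth [461.5 244.1  46.1] MAD 0.9185029439876298 tmin [-78.4 -74.2]
('scene',) bottom [528.3 235.   90.7  -0.1] mouth [467.2 240.4  39.2] MAD 2.8774319010387788 tmin [-72.5 -42.2]
('top', 'scene') bottom [522.7 236.7  97.2  -0.1] mouth [461.8 243.8  45.7] MAD 1.1652279486940615 tmin [-78.2 -72. ]
top peg 80 106.4621949738364 top [550.  -12.9 103.8] [549.4 -12.9 104.3] all [542.6 -17.2  79.3]
shaft [552.9 -13.3] 26 0.38978995437578234
scene peg 13 106.2316356315597 top [550.7 -15.3 103.7] [551.2 -15.3 104.3] all [535.5 -17.6  79.6]
```

```bash
cat >> h.py <<'E'
D=155.
def R(az,el,s=1):
    z=np.array([np.cos(az)*np.cos(el),np.sin(az)*np.cos(el),np.sin(el)]);y=s*np.array([-np.sin(az),np.cos(az),0])
    return np.column_stack([np.cross(y,z),y,z])
def tcp(g,Rm,depth=D): return np.asarray(g,float)-depth*Rm[:,2]
G=np.array([490.5,240.5,70.]);PSI=-.119;PEG=np.array([551.,-13.6,45.])
KEYS=dict(plus=[622,-138],round=[502.6,-147.6],bar=[562,-142.7])
E
python3 - <<'E'
from h import *
np.set_printoptions(precision=2,suppress=True)
print(arm.grip_depth)
d=np.deg2rad
for s in(1,-1):
  for el in(-90,-80,-70):
    Rg=R(PSI,d(el),s);o=[kin.inverse_kinematics(tcp(G+[0,0,h],Rg),Rg) for h in(0,110)]
    print("grasp",s,el,*o)
    for az in(-.4,-.2,0,.3):
      Rp=R(az,d(el+50),s);o=[kin.inverse_kinematics(tcp(PEG+[0,0,h],Rp),Rp) for h in(38,90,160)]
      print("  place",az,*[x if x is not None else "-" for x in o])
E
```

```text
154.70000000000002
grasp 1 -90 [ 0.31  0.24  1.87 -0.    1.03 -1.14] [ 0.31  0.09  1.8  -0.    1.24 -1.14]
  place -0.4 - - [ 0.01 -0.34  2.37 -0.86  0.41 -0.49]
  place -0.2 - - [-0.14 -0.42  2.43 -0.17  0.27 -1.37]
  place 0 [-0.3  -0.09  2.48  1.96  0.25  2.54] - [-0.3  -0.45  2.44  0.68  0.37 -2.41]
  place 0.3 [-0.5  -0.03  2.42  1.49  0.58  2.66] - -
grasp 1 -80 [ 0.36  0.15  1.99 -0.11  0.85 -1.03] [ 0.36 -0.01  1.92 -0.09  1.08 -1.06]
  place -0.4 [0.05 0.09 2.45 3.95 0.54 1.08] [ 0.05 -0.1   2.47  4.21  0.44  0.79] -
  place -0.2 [-0.14  0.02  2.52  3.27  0.45  1.49] [-0.14 -0.19  2.54  3.36  0.26  1.39] -
  place 0 [-0.34  0.    2.54  2.51  0.51  1.96] [-0.34 -0.22  2.56  2.22  0.36  2.29] -
  place 0.3 [-0.58  0.07  2.47  1.83  0.76  2.26] [-0.58 -0.13  2.49  1.64  0.73  2.51] -
grasp 1 -70 [ 0.41  0.08  2.1  -0.28  0.68 -0.85] [ 0.41 -0.1   2.03 -0.22  0.91 -0.93]
  place -0.4 [0.08 0.25 2.46 3.76 0.85 1.31] [0.08 0.04 2.5  3.87 0.71 1.15] [ 0.08 -0.23  2.52  4.13  0.55  0.84]
  place -0.2 [-0.13  0.2   2.53  3.23  0.81  1.53] - -
  place 0 [-0.37  0.19  2.55  2.68  0.85 
[... 855 characters left out ...]
-
  place 0 [-0.34  0.    2.54  2.51  0.51 -1.18] [-0.34 -0.22  2.56  2.22  0.36 -0.85] [-0.34 -0.46  2.55  1.47  0.29 -0.07]
  place 0.3 [-0.58  0.07  2.47  1.83  0.76 -0.89] [-0.58 -0.13  2.49  1.64  0.73 -0.63] [-0.58 -0.35  2.48  1.38  0.74 -0.28]
grasp -1 -70 [ 0.41  0.08  2.1  -0.28  0.68  2.29] [ 0.41 -0.1   2.03 -0.22  0.91  2.21]
  place -0.4 [ 0.08  0.25  2.46  3.76  0.85 -1.83] [ 0.08  0.04  2.5   3.87  0.71 -1.99] [ 0.08 -0.23  2.52  4.13  0.55 -2.3 ]
  place -0.2 [-0.13  0.2   2.53  3.23  0.81 -1.61] - -
  place 0 [-0.37  0.19  2.55  2.68  0.85 -1.38] - -
  place 0.3 [-0.64  0.24  2.48  2.02  1.   -1.16] [-0.64  0.01  2.52  1.9   0.93 -0.96] [-0.64 -0.26  2.54  1.7   0.87 -0.64]
```

Run:
```python
from h import *
np.set_printoptions(precision=2,suppress=True)
d=np.deg2rad
for el in(-90,-100,-108):
  for s in(1,-1):
    Rg=R(PSI,d(el),s);o=[kin.inverse_kinematics(tcp(G+[0,0,h],Rg),Rg) for h in(0,110)]
    if any(x is None for x in o): print("grasp",s,el,"no");continue
    print("grasp",s,el,*o)
    for az in(-120,-90,-70,-50,-30,0,30,50,70,90):
      Rp=R(d(az),d(el+50),s);p=[kin.inverse_kinematics(tcp(PEG+[0,0,h],Rp),Rp) for h in(38,90,150)]
      if any(x is None for x in p):continue
      j=max(abs(p[0]-p[1]).max(),abs(p[2]-p[1]).max())
      if j<1: print("  place",az,p[0],p[2],"step%.2f from grasp%.2f"%(j,abs(p[2]-o[1]).max()))
```

```text
grasp 1 -90 [ 0.31  0.24  1.87 -0.    1.03 -1.14] [ 0.31  0.09  1.8  -0.    1.24 -1.14]
  place -120 [ 0.17  0.7   1.45 -0.63  1.63  0.87] [ 0.17  0.54  1.43 -0.64  1.77  0.77] step0.08 from grasp1.91
  place -90 [ 0.26  0.5   1.75 -0.87  1.32  0.68] [ 0.26  0.33  1.73 -0.84  1.44  0.53] step0.09 from grasp1.67
  place -70 [ 0.27  0.36  1.96 -1.06  1.07  0.59] [ 0.27  0.15  1.95 -0.97  1.19  0.38] step0.11 from grasp1.52
  place 70 [-0.62  0.38  1.93  0.88  1.29  2.4 ] [-0.62  0.18  1.92  0.84  1.43  2.57] step0.10 from grasp3.71
  place 90 [-0.56  0.52  1.72  0.71  1.49  2.3 ] [-0.56  0.35  1.7   0.71  1.64  2.42] step0.09 from grasp3.56
grasp -1 -90 [ 0.31  0.24  1.87 -0.    1.03  2.  ] [ 0.31  0.09  1.8  -0.    1.24  2.  ]
  place -120 [ 0.17  0.7   1.45 -0.63  1.63 -2.27] [ 0.17  0.54  1.43 -0.64  1.77 -2.37] step0.08 from grasp4.37
  place -90 [ 0.26  0.5   1.75 -0.87  1.32 -2.46] [ 0.26  0.33  1.73 -0.84  1.44 -2.61] step0.09 from grasp4.61
  place 0 [-0.3  -0.09  2.48  1.96  0.25 -0.6 ] [-0.3  -0.42  2.45  0.73  0.35  0.68] step0.73 from grasp1.33
  place 30 [-0.59  0.06  2.33
[... 3058 characters left out ...]
.57 -2.46] step0.09 from grasp4.37
  place -30 [-0.02 -0.    2.22 -0.57  0.49  2.52] [-0.02 -0.21  2.16 -0.39  0.73  2.31] step0.13 from grasp0.81
  place 0 [-0.24 -0.07  2.29  0.33  0.4   1.06] [-0.24 -0.29  2.22  0.2   0.67  1.2 ] step0.14 from grasp0.87
  place 30 [-0.42  0.01  2.21  0.72  0.71  0.12] [-0.42 -0.19  2.14  0.57  0.92  0.33] step0.12 from grasp1.58
  place 50 [-0.48  0.12  2.09  0.7   0.93 -0.21] [-0.48 -0.06  2.03  0.61  1.12 -0.04] step0.10 from grasp1.95
  place 70 [-0.48  0.25  1.94  0.62  1.12 -0.46] [-0.48  0.08  1.89  0.58  1.31 -0.33] step0.10 from grasp2.24
  place 90 [-0.45  0.36  1.79  0.52  1.29 -0.68] [-0.45  0.21  1.74  0.5   1.47 -0.57] step0.10 from grasp2.49
```

Run:
```python
from h import *
np.set_printoptions(precision=1,suppress=True)
Rg=R(PSI,np.deg2rad(-95))
arm.move_ptp(tcp(G+[0,0,190],Rg),Rg)
arm.move_straight(tcp(G+[0,0,60],Rg),vel=200)
p,_=get_image("top");q,_=get_image("scene")
cv2.imwrite("pics/a.png",np.hstack([cv2.resize(p[150:270,110:230,::-1],(400,400)),cv2.resize(q[130:250,260:380,::-1],(400,400))]))
s=arm.read_state();print(s["clock"],s["position"],tcp(G+[0,0,60],Rg),s["wrist_force"])
```

```text
2.6083 [504.7 239.3 286.4] [503.9 238.9 284.4] [ 1.2 -0.7 -0.2]
```

View pics/a.png

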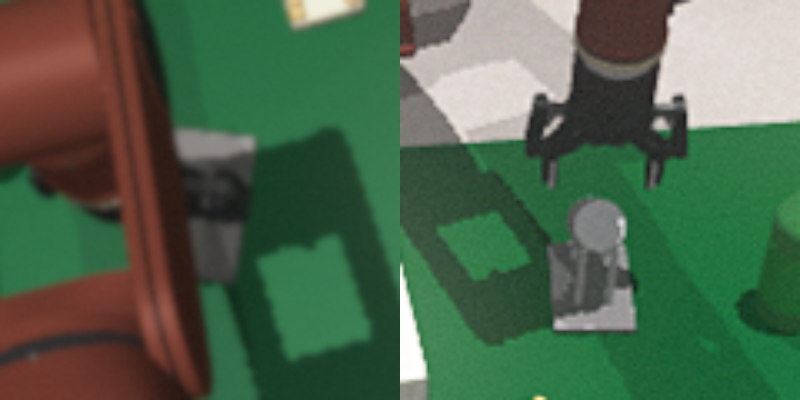

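The open fingers at about (551,185) and (653,185) in the right crop straddle the beaker, centred at (598,222). I'll descend, grip and lift.

Run:
```python
from h import *
np.set_printoptions(precision=1,suppress=True)
Rg=R(PSI,np.deg2rad(-95))
def st(t):
    s=arm.read_state();print(t,s["clock"],s["position"],s["wrist_force"],s["width"],s["finger_force"])
arm.move_straight(tcp(G,Rg),vel=80);st("down")
jaws.grip(45,40);st("grip")
if arm.read_state()["finger_force"]>10:
    arm.move_straight(tcp(G+[0,0,20],Rg),vel=40)
    arm.move_straight(tcp(G+[0,0,150],Rg),vel=150);st("lift")
q,d=get_image("scene");np.savez("scene1.npz",p=q,d=d)
cv2.imwrite("pics/b.png",cv2.resize(q[80:240,250:410,::-1],(500,500)))
```

```text
down 3.5083 [504.2 239.  224.7] [-0.5 -0.3  0.4] 85.98916384097978 0.0
grip 3.9333 [504.3 239.5 225.4] [-1.5  3.4  4.4] 49.58797191592293 41.50435220450163
lift 5.6 [503.5 238.8 373.2] [-0.1 -0.7 -0.7] 50.04992463597589 41.519931480288506
```

View pics/b.png

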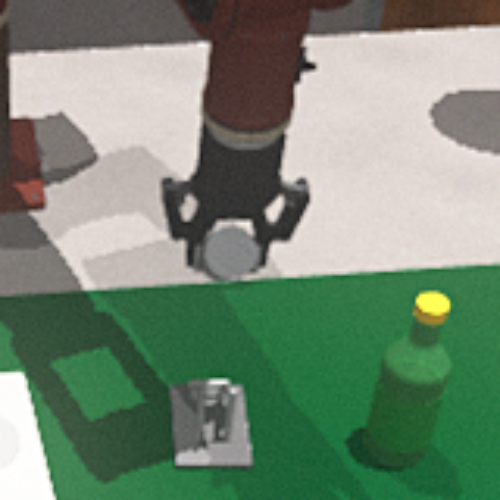

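Beaker held, centred at (230,252) in the crop, and the rack is empty. I'll turn it upside down above the peg and check its tilt.

Run:
```python
from h import *
from scipy.optimize import least_squares
np.set_printoptions(precision=3,suppress=True)
Rp=R(np.deg2rad(-70),np.deg2rad(-45));g=PEG+[0,0,150]
arm.move_ptp(tcp(g,Rp),Rp);arm.wait(.3)
s=arm.read_state();print(s["clock"],s["position"],tcp(g,Rp),s["width"],s["finger_force"])
q,d=get_image("scene");p,dt=get_image("top");np.savez("s2.npz",q=q,d=d,p=p,dt=dt)
pts=[]
for n,im,de in(("scene",q,d),("top",p,dt)):
    W=cloud(n,de).reshape(-1,3);c=im.reshape(-1,3).astype(int)
    k=(np.linalg.norm(W-g,axis=1)<62)&(c.max(1)-c.min(1)<30)&(c.max(1)>85);pts.append(W[k]);print(n,k.sum(),W[k].max(0) if k.any() else "")
W=cloud("scene",d).reshape(-1,3);c=q.reshape(-1,3).astype(int)
P=pts[0]
top=P[P[:,2]>g[2]+35];
if len(top)>20:
    A=np.c_[top[:,:2]-g[:2],np.ones(len(top))];co=np.linalg.lstsq(A,top[:,2],rcond=None)[0];print("top plane",co,len(top),top.mean(0))
B=np.vstack(pts)
def f(x):
    a=np.array([x[3],x[4],1]);a/=np.linalg.norm(a);r=B-x[:3];t=r@a;rad=np.linalg.norm(r-t[:,None]*a,axis=1)
    return np.hypot(np.maximum(rad-25,0),np.maximum(t,0))-np.minimum(np.maximum(25-rad,0),np.maximum(-t,0))
r=least_squares(f,[*(g+[0,0,42]),0,0],loss="soft_l1");print("fit bottom, slopes",r.x,np.median(abs(r.fun)))
cv2.imwrite("pics/c.png",np.hstack([cv2.resize(q[130:270,170:310,::-1],(400,400)),cv2.resize(p[120:260,190:330,::-1],(400,400))]))
```

```text
7.2583 [513.588  89.511 304.76 ] [513.514  89.392 304.602] 50.02424853875512 41.548883244395256
scene 457 [591.444  17.785 246.497]
top 547 [594.685  34.714 246.464]
top plane [ -0.018   0.022 234.656] 177 [554.61  -12.091 234.624]
fit bottom, slopes [552.195 -11.872 235.339   0.002   0.027] 1.3554813134009607
```

View pics/c.png

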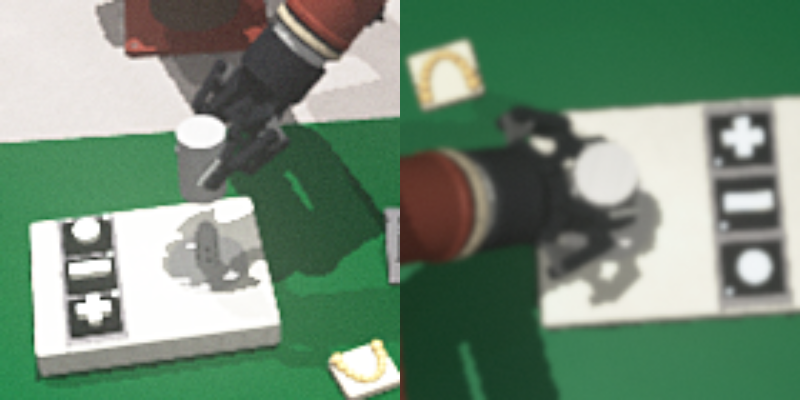

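The beaker is upside down at about (200,150) in the left crop, within about 1.5° of upright and above the peg. I'll lower it, watching the wrist force.

Run:
```python
from h import *
np.set_printoptions(precision=1,suppress=True)
Rp=R(np.deg2rad(-70),np.deg2rad(-45));P0=PEG-[0.6,1.2,0]
f=lambda:arm.read_state()["wrist_force"]
arm.move_straight(tcp(P0+[0,0,80],Rp),vel=80)
print("mid",f())
arm.move_straight(tcp(P0+[0,0,46],Rp),vel=40);arm.wait(.1);f0=f();print("near",f0)
h=46
while h>34:
    h-=.7;arm.move_straight(tcp(P0+[0,0,h],Rp),vel=15);df=(f()-f0)
    if df[2]>5:break
s=arm.read_state();print(h,df,s["clock"],s["position"][2]-tcp(P0+[0,0,h],Rp)[2])
q,d=get_image("scene");W=cloud("scene",d).reshape(-1,3);c=q.reshape(-1,3).astype(int)
k=(np.hypot(W[:,0]-PEG[0],W[:,1]-PEG[1])<20)&(W[:,2]>100)&(W[:,2]<135)&(c.max(1)-c.min(1)<30);print("bottom z",np.median(W[k][:,2]),k.sum())
cv2.imwrite("pics/d.png",cv2.resize(q[130:270,170:310,::-1],(500,500)))
```

```text
mid [-1.   1.  -0.2]
near [ 0.5 -0.4 -0.7]
38.99999999999997 [-3.  -0.6  5.5] 11.9833 0.6027353704231757
bottom z 124.59510519176933 97
```

View pics/d.png

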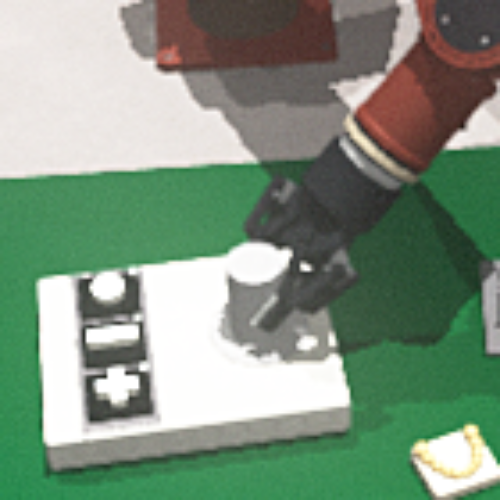

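The bottom sits at z = 124.6 against an expected 125, so the rim is on the deck. The picture shows the beaker on its peg at about (260,295). I'll release, retreat, check, and go above the plus key.

Run:
```python
from h import *
np.set_printoptions(precision=1,suppress=True)
Rp=R(np.deg2rad(-70),np.deg2rad(-45));P0=PEG-[0.6,1.2,0]+[0,0,39]
jaws.grip(75)
arm.move_straight(tcp(P0,Rp)-Rp[:,2]*110,vel=150)
arm.move_straight(tcp(P0,Rp)-Rp[:,2]*110+[0,0,100],vel=200)
jaws.grip(0)
Rk=R(np.deg2rad(4.5),-np.pi/2)
arm.move_ptp(tcp([*KEYS["plus"],190],Rk,173),Rk)
arm.move_straight(tcp([*KEYS["plus"],85],Rk,173),vel=150);arm.wait(.2)
s=arm.read_state();print(s["clock"],s["position"],s["wrist_force"],s["width"])
q,d=get_image("scene");W=cloud("scene",d).reshape(-1,3);c=q.reshape(-1,3).astype(int)
k=(np.hypot(W[:,0]-PEG[0],W[:,1]-PEG[1])<22)&(W[:,2]>115)&(W[:,2]<135);T=W[k];co=np.linalg.lstsq(np.c_[T[:,:2]-PEG[:2],np.ones(len(T))],T[:,2],rcond=None)[0]
print("beaker top",co,len(T),T.mean(0))
cv2.imwrite("pics/e.png",cv2.resize(q[130:270,150:290,::-1],(500,500)))
```

```text
17.6417 [ 622.6 -138.2  259.5] [ 0.5 -0.4 -0.1] -0.03639869418437686
beaker top [ -0.   0. 124.] 111 [551.2 -13.8 124. ]
```

View pics/e.png

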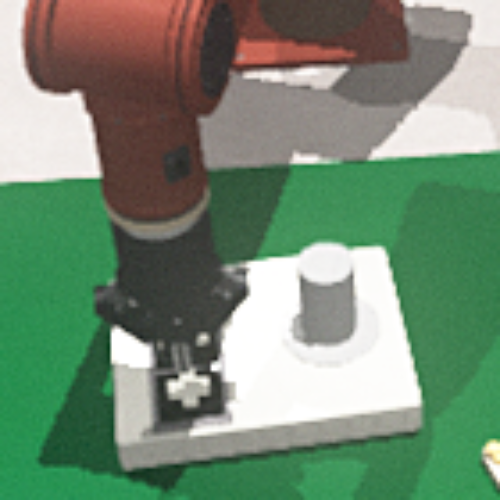

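The beaker stands flat on its peg at about (327,290), and the fingertips are above the plus key at about (188,388). Now I'll press the keys, stopping each on force.

Run:
```python
from h import *
np.set_printoptions(precision=1,suppress=True)
Rk=R(np.deg2rad(4.5),-np.pi/2)
for k in("plus","round","bar"):
    xy=KEYS[k];go=lambda z,v:arm.move_straight(tcp([*xy,z],Rk,173),Rk,vel=v)
    if k!="plus": go(85,200)
    go(67,80);arm.wait(.15);f0=arm.read_state()["wrist_force"][2];z=67;log=[]
    while z>51:
        z-=1;go(z,15);s=arm.read_state();F=s["wrist_force"][2]-f0;log.append((round(s["position"][2]-173,1),round(F,1)))
        if F>13:break
    arm.wait(.2);s=arm.read_state();print(k,log,"held",s["position"][2]-173,s["wrist_force"][2]-f0)
    go(85,80);arm.wait(.3)
go(230,200)
print(arm.read_state()["clock"])
q,d=get_image("scene");p,_=get_image("top")
cv2.imwrite("pics/f.png",np.hstack([cv2.resize(q[190:270,170:270,::-1],(400,400)),cv2.resize(p[120:260,210:350,::-1],(400,400))]))
```

```text
plus [(np.float64(66.2), np.float64(-0.4)), (np.float64(64.9), np.float64(-0.2)), (np.float64(63.9), np.float64(-0.6)), (np.float64(63.2), np.float64(0.6)), (np.float64(62.2), np.float64(1.4)), (np.float64(61.1), np.float64(2.0)), (np.float64(60.1), np.float64(2.8)), (np.float64(59.1), np.float64(3.8)), (np.float64(58.1), np.float64(3.8)), (np.float64(57.5), np.float64(6.0)), (np.float64(57.4), np.float64(12.3)), (np.float64(57.3), np.float64(16.9))] held 57.300922159269305 16.461787953115838
round [(np.float64(66.2), np.float64(0.3)), (np.float64(65.0), np.float64(0.0)), (np.float64(63.9), np.float64(0.2)), (np.float64(63.2), np.float64(1.5)), (np.float64(62.1), np.float64(2.1)), (np.float64(61.1), np.float64(3.5)), (np.float64(60.1), np.float64(3.1)), (np.float64(59.1), np.float64(3.7)), (np.float64(58.1), np.float64(4.6)), (np.float64(57.4), np.float64(7.1)), (np.float64(57.3), np.float64(15.7))] held 57.329877338846444 15.292773560580256
bar [(np.float64(66.2), np.float64(-1.2)), (np.float64(64.9), np.float64(0.3)), (np.float64(63.9), np.float64(-0.3)), (np.float64(63.2), np.float64(1.9)), (np.float64(62.1), np.float64(1.0)), (np.float64(61.1), np.float64(2.2)), (np.float64(60.1), np.float64(2.8)), (np.float64(59.1), np.float64(3.5)), (np.float64(58.1), np.float64(3.9)), (np.float64(57.4), np.float64(6.6)), (np.float64(57.3), np.float64(13.2))] held 57.3398193262496 12.76847174667569
32.9
```

View pics/f.png

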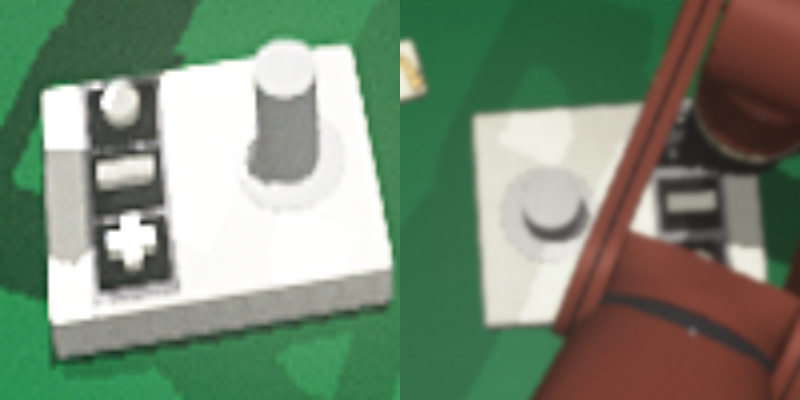

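Each key went to its stop at about 6 mm (tip at 57.3) with a sharp force rise, then came back up. The picture shows all three keys up at about (122,105), (127,172) and (130,240), the pins no longer showing, and the beaker seated at about (285,125). Handing in.

```bash
python3 -c "
from station import arm
print(arm.close_job())"
```

```text
the job is handed in; nothing more can be done
None
```

The beaker is upside down on its peg with its rim flat on the deck, and the plus, round and bar keys were each pressed fully down and released in that order; I handed the job in at about 33 s, and the bottle, bur block and cast were never approached.

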